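# Stand the picture panel in the display rack

### The job

Put the picture panel that lies on the two books on display: lean it on the brass easel first, picture side up with the sun at the upper edge, and let go so that you can take it by its top edge; then stand it upright in the free slot of the wooden rack, the one with the green felt strip. It should sit fully down on the felt, the right way up, roughly centred along the slot and with its picture facing the same way as the two panels already on show. Do not ram it into the rack, and leave the other panels, the figurines, the mug and the candle where they are.

Things in the scene. Friction and masses are not known exactly. Their poses are not given: they have to be found in the camera images.
- picture: loose flat picture panel, 64 x 130 x 12 mm, white with a landscape on one face (blue sky, green meadow below, orange sun above), about 0.1 kg. Origin: middle of the back face; x points to the picture's upper edge (64 mm side, vertical when on show), y along the 130 mm length, z out of the picture. It starts flat on the books, picture up
- picture_middle (a point): middle of the panel, 6 mm from both faces, axes as picture
- picture_face (a point): middle of the picture face of the panel, axes as picture
- books: fixed pile of two books (red below, blue on top), 190 x 200 mm, top 47 mm above the table. Origin under its centre at table height
- easel: fixed easel: base 100 (x) x 125 (y) x 6 mm and two brass brackets 12 mm wide at y = -47 and +47 mm, open between so a finger can pass. On each a bar 50 mm long slopes at 45 degrees, rising towards +x (it faces its own -x), with a lip at its foot, square to the bar and 18 mm deep, for the lower edge. Origin under its centre at table height
- easel_rest (a point): on the easel, midway between the brackets: the corner line between sloping bars and lips (runs along y), 20 mm to -x of the easel's origin and 55 mm above the table. A leaned panel's lower back edge lies here. Axes as easel
- rack: fixed wooden rack, base 200 (x) x 110 (y) x 12 mm, with three slots along y at x = -60, 0, +60 mm. Each slot is 15 mm wide, between two walls 8 mm thick and 26 mm high above the base, and open at both ends. Its front is its own -x. Origin under its centre at table height
- felt: fixed green felt strip, 13 (x) x 150 (y) x 2 mm, on the floor of the free slot and sticking out at both ends. Origin at the centre of its underside (12 mm above the table), axes as the rack's: x across the slot, the front is -x, y along it
- shown_a: loose panel of the same size standing in another slot (yellow and brown picture facing the rack's -x). Origin at the centre of its lower edge, z up, x through its thickness
- shown_b: loose panel of the same size standing in the third slot (dark blue and violet picture facing the rack's -x). Origin at the centre of its lower edge, z up, x through its thickness
- figurine_a: loose bronze figurine, 44 mm across, 65 mm high. Origin under its centre
- figurine_b: a second figurine, like the first
- mug: loose blue mug, 80 mm across, 85 mm high. Origin under its centre
- candle: loose candle jar of amber glass, 60 mm across, 70 mm high. Origin under its centre

How it is judged:
On the way:
1. the picture panel leans on the easel, picture side up and sun at the upper edge, let go (distance between picture_middle and easel below 0.11 m and angle between picture's own z axis and vertical between 0.55 and 1.05 rad and angle between picture's own x axis and vertical between 0.5 and 1.1 rad and contact force between picture and easel above 0.1 N and contact force between the fingers and picture below 0.05 N and linear speed of picture below 0.02 m/s), for 0.2 s.
At the end, for the whole second after the job is handed in: the picture panel stands in the slot with the green felt: down on the felt (within about 4 mm), upright and in line with the slot within about 10 degrees, the sun edge up, picture towards the rack's front (-x), centred along the slot within 20 mm, at rest and released (x of picture_middle in the frame of felt between -0.005 and 0.005 m and y of picture_middle in the frame of felt between -0.02 and 0.02 m and z of picture_middle in the frame of felt between 0.029 and 0.038 m and x of picture_face in the frame of felt below -0.002 m and angle between picture's own x axis and vertical below 0.17 rad and angle between the y axis of picture and the y axis of felt, either way round below 0.17 rad and linear speed of picture below 0.02 m/s and angular speed of picture below 0.2 rad/s and contact force between the fingers and picture below 0.1 N); the robot touches nothing.
It fails at once if another panel, a figurine, the mug or the candle is moved by more than 20 mm (distance of any of shown_a, shown_b, figurine_a, figurine_b, mug, candle from where it was at the start of the episode above 0.02 m).
It fails at once if the panel is rammed into the rack or onto the felt (over 45 N) (contact force between picture and rack above 45 N or contact force between picture and felt above 45 N).
It also fails if it takes over 64 s, if anything falls off the work surface, if the arm or the gripper's body presses on something with over 40 N, if the wrist force passes 120 N, or if a joint passes its speed limit or range.

### The arm

A 6-joint arm with a two-finger parallel gripper is mounted at the origin on the work surface. World frame = base frame: x ahead of the robot, y to its left, z up, the work surface at z = 0. Lengths are in m, angles in rad, forces in N, time in s.
With the tool pointing down it reaches from about 0.35 to 0.975 m from the base axis. Payload 7.1 kg.
Tool frame: the origin (TCP) lies midway between the tips of the shut fingers; the grasp point (between the pads) lies 19 mm behind it (ctrl.grip_point_offset is the distance from the TCP to the grasp point, in m); z points along the fingers, y is the line along which they close (so a half turn about z gives the same grasp; the last joint's range is limited). The gripper opens to 88 mm and grips with 3 to 60 N. Pads are 20 mm wide; open, the fingers measure 115 mm over their backs; the gripper's body (75 mm by 178 mm) begins 61 mm behind the grasp point.
Start: joints at [1.087, 0.423, 1.63, -0, 1.089, -0.019], TCP at [0.28, 0.559, 0.223] pointing down, gripper open.
Joint ranges: [-3, 3], [-0.9, 2.11], [0.09, 2.58], [-1.31, 4.45], [0.11, 2.69], [-2.54, 2.54]. Speed limits (rad/s): [2.39, 2.39, 3.01, 3.14, 3.14, 3.14].

### API

Orientations are given as a unit quaternion [w, x, y, z].
In Python, from rig import status, viewer, ctrl gives the robot as it stands.
- The arm moves only by the shell command python3 -m inch 'ROWS'. ROWS is text: rows parted by semicolons, each of 7 numbers parted by spaces: the turn, a rotation vector about the tool's x, y, z in units of 2 rad (1.0 is 2 rad), then the shift along the tool's x, y, z in units of 300 mm (1.0 is 300 mm), then the opening, from 0 (shut) to 1 (fully open). A call has exactly 10 rows; each row shifts and turns the commanded pose from where the row before left it, along the tool's axes as they then stand; what a row does not reach is not made up. A row lasts 1/12 s, in which the tool goes at most 41.7 mm and 7.16 degrees, less where a joint would pass 70% of its speed; a pose out of reach is approached as far as the arm can. A call with a number of a shift or a turn outside -1 to 1 is refused whole. A call with a gripper value outside its range is refused whole. The fingers move at their own pace and stop on an object; the grip force is fixed at half the most. Time passes only in rows, so rows that do not move let the fingers close, or fill a call up. It gives the time, the measured TCP pose, the force, the opening and the grip force at its end, in the units of the state.
- status.get_state(): the state, without advancing time (a new reading comes with each control period).
- viewer.camera(name): name is "scene" or "top" or "wrist"; returns the picture (420x560x3 uint8, red, green, blue); there is no depth.
- viewer.camera_params(name): a dict with "K" (3x3 intrinsics, pixels), "rvec" (rotation vector, rad) and "tvec" (3), from world to camera coordinates, as OpenCV has them. Camera axes: x right, y down, z forward; pixel columns grow to the right and rows downward; lengths in m; the calibration is good to about 2 mm. A picture is of the moment at which its call begins: read the wrist's pose just before it. camera_params takes no time and is no camera call; for the wrist camera it gives the pose at the moment of the call.
- ctrl.sign_off(): hands the job in; it is judged then, once.
The state is a dict: "t": time; "q": joint angles; "joint_vel": joint speeds; "joint_efforts": joint torques, N m; "eef_pos": TCP position; "tcp_rot": TCP orientation; "contact_force": force on the tool from outside, world axes, zero at the start; "ft_torque": the same for the moment, N m; "gripper_width": finger opening in m; "finger_force": force on a finger pad.
Only numpy, scipy, OpenCV 4.12 (cv2) and the standard library are available. Lean on these libraries where they do the work, as an engineer would, in place of code of your own. Each camera call takes 0.05 s, during which the arm holds its last target. There are 200 camera calls.

## Working session

There is one attempt and no reset: what is moved stays moved. The work goes in short steps, Python scripts to look and compute and a shell command to move; the robot and the scene stay as the last step left them, time stands still between calls to the robot, and variables do not carry over. Pictures are saved under pics/ and viewed, at most 10 in all, crops included, and the job is handed in when it is done.

```bash
mkdir -p pics; ls
python3 - <<'E'
from rig import status, viewer, ctrl
import cv2
s=status.get_state();print(s)
print(ctrl.grip_point_offset)
for n in("scene","top"):
    cv2.imwrite(f"pics/{n}0.png",cv2.resize(viewer.camera(n)[:,:,::-1],(800,600),interpolation=cv2.INTER_CUBIC));print(viewer.camera_params(n))
print(viewer.camera_params("wrist"))
E
```

```text
pics
{'t': 0.0, 'q': array([ 1.08704170e+00,  4.23820673e-01,  1.63069730e+00,  7.19404511e-06,
        1.08862903e+00, -1.89727131e-02]), 'joint_vel': array([-0.00255157, -0.0019805 , -0.00035696, -0.00079158, -0.00083295,
       -0.00165229]), 'joint_efforts': array([-2.77280953e-03, -5.44635987e+01, -2.73654217e+01,  6.40771771e-02,
        2.31547997e-02, -1.69336395e-04]), 'eef_pos': array([0.27983672, 0.55821395, 0.22191144]), 'tcp_rot': array([-1.96387617e-04,  2.30306418e-01,  9.73117850e-01, -7.51956296e-04]), 'contact_force': array([ 0.87544923, -0.6318096 ,  0.14345251]), 'ft_torque': array([-0.00246416, -0.00175446, -0.00232206]), 'finger_force': 0.0, 'gripper_width': 0.0878826033350458}
0.0187
{'K': array([[458.3872602 ,   0.        , 272.61129688],
       [  0.        , 458.3872602 , 210.26030076],
       [  0.        ,   0.        ,   1.        ]]), 'rvec': array([ 2.10988139,  0.78747672, -0.36650109]), 'tvec': array([-0.44204012, -0.17426132,  1.52287338])}
{'K': array([[484.80513148,   0.        , 286.07002711],
       [  0.        , 484.80513148, 210.23713738],
       [  0.        ,   0.        ,   1.        ]]), 'rvec': array([ 2.17393443, -2.20855439,  0.10332462]), 'tvec': array([0.00458155, 0.58585391, 1.12875543])}
{'K': array([[303.15436701,   0.        , 278.53037957],
       [  0.        , 303.15436701, 210.39988578],
       [  0.        ,   0.        ,   1.        ]]), 'rvec': array([-2.44362629, -1.50749594, -0.23353345]), 'tvec': array([-0.62518568, -0.03568021,  0.39149096])}
```

View pics/scene0.png

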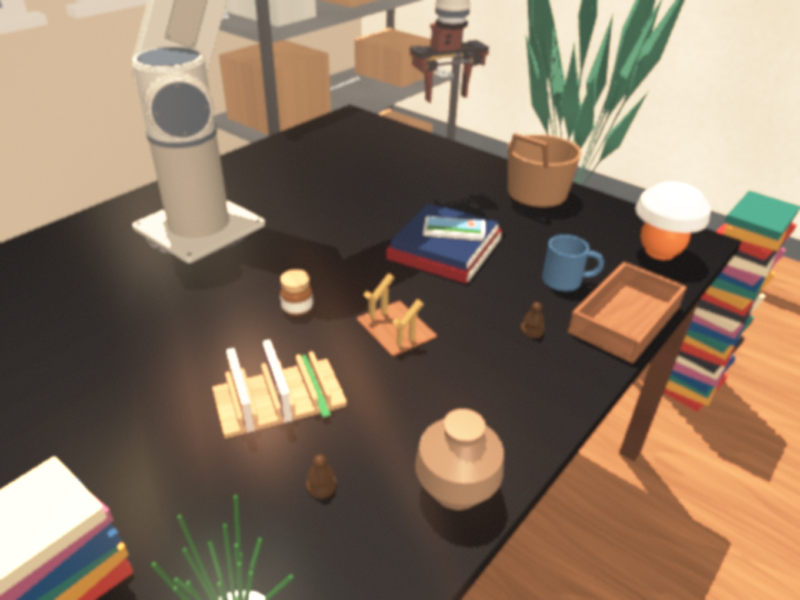

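View pics/top0.png

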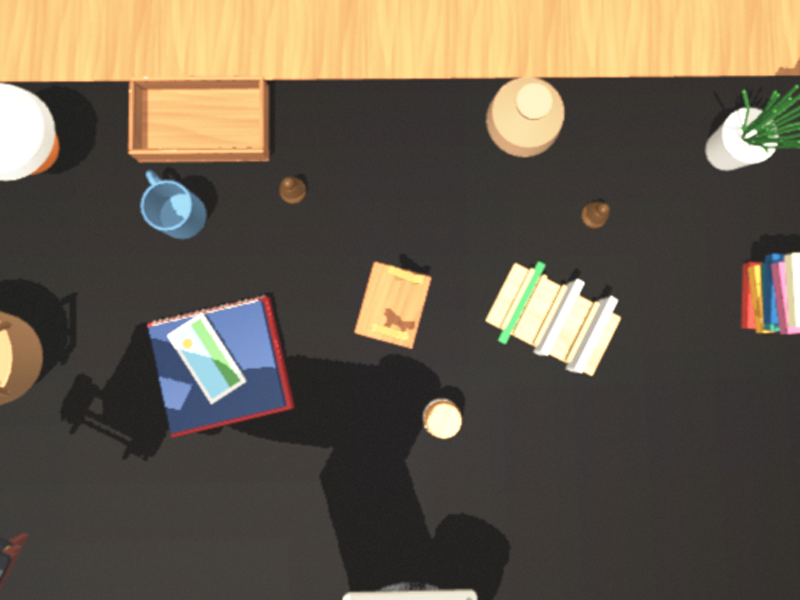

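```bash
cat > lib.py <<'E'
import numpy as np, cv2
from scipy.spatial.transform import Rotation as R
from rig import status, viewer, ctrl
def ray(P,uv):
    Rm=cv2.Rodrigues(P["rvec"])[0]; c=-Rm.T@P["tvec"]
    return c, Rm.T@np.linalg.inv(P["K"])@np.array([*uv,1.])
def onz(P,uv,z):
    c,d=ray(P,uv); return (c+d*(z-c[2])/d[2]).round(4)
def pix(P,X): return cv2.projectPoints(np.array(X,float).reshape(-1,3),P["rvec"],P["tvec"],P["K"],None)[0].reshape(-1,2)
E
python3 - <<'E'
from lib import *
im=viewer.camera("top")[:,:,::-1]; sc=viewer.camera("scene")[:,:,::-1]
def c(i,x,y,w,h,W,H): return cv2.resize(i[y:y+h,x:x+w],(W,H),interpolation=cv2.INTER_CUBIC)
# scale 4 : 100x75 px tiles
A=c(im,100,200,110,110,440,440)[:300+140]
o=np.zeros((600,800,3),np.uint8)
o[:300,:400]=c(im,110,212,80,60,400,300)      #x5
o[:300,400:]=c(im,240,180,80,60,400,300)      #x5
o[300:,:400]=c(im,335,180,100,75,400,300)   #x4
o[300:,400:]=c(sc,148,235,100,75,400,300)   #x4
cv2.imwrite("pics/crop1.png",o)
E
```

```text
(no output)
```

View pics/crop1.png

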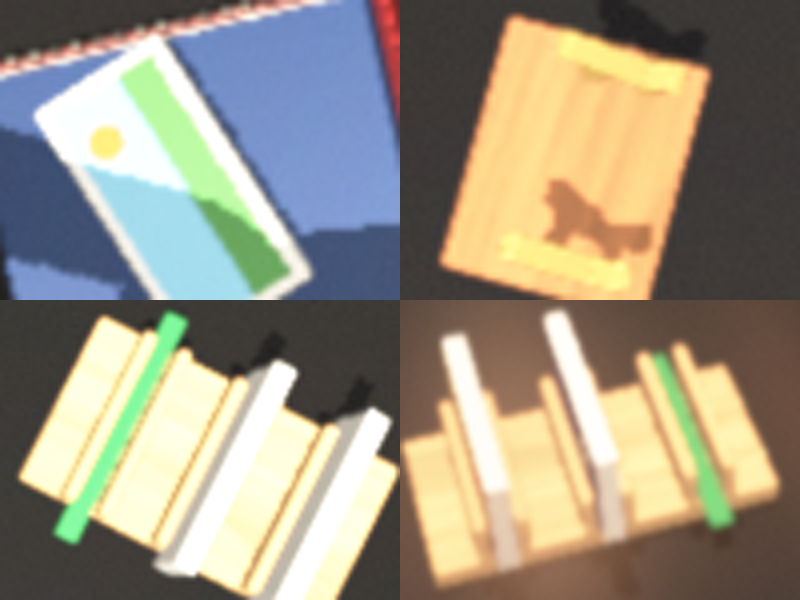

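Run:
```python
from lib import *
im=viewer.camera("top")[:,:,::-1]; sc=viewer.camera("scene")[:,:,::-1]
def c(i,x,y,w,h,W,H): return cv2.resize(i[y:y+h,x:x+w],(W,H),interpolation=cv2.INTER_CUBIC)
o=np.zeros((600,800,3),np.uint8)
o[:300,:400]=c(im,105,218,100,75,400,300)      #x4
o[:300,400:]=c(im,230,180,100,75,400,300)      #x4
o[300:,:400]=c(sc,240,185,80,60,400,300)   #x5
o[300:,400:]=c(im,335,195,100,75,400,300)   #x4
cv2.imwrite("pics/crop2.png",o)
```

```text
(no output)
```

View pics/crop2.png

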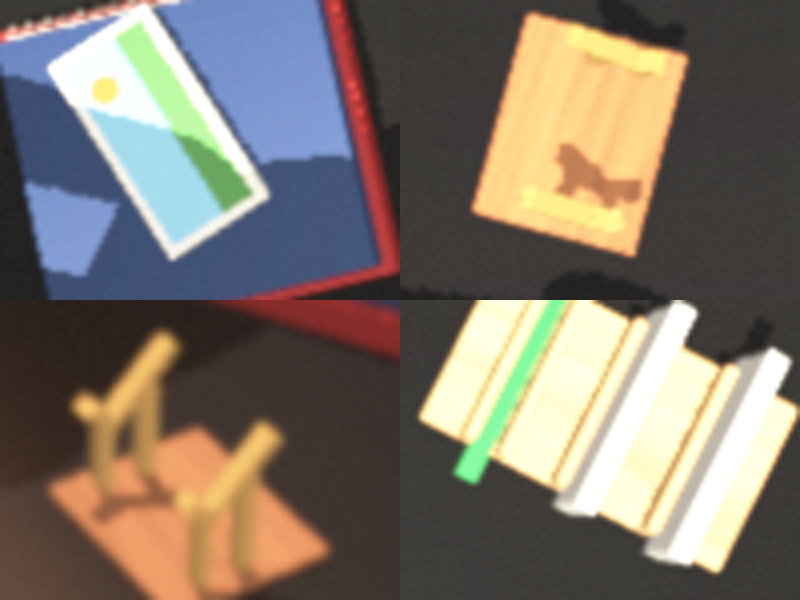

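Run:
```python
from lib import *
P=viewer.camera_params("top")
def t(pts,ox,oy,s,z): return np.array([onz(P,(ox+(x+.5)/s-.5,oy+(y+.5)/s-.5),z) for x,y in pts])
def fit(pts,loc,name):
    # loc->pts 2D rigid
    l=np.array(loc,float);p=pts[:,:2];lc=l.mean(0);pc=p.mean(0)
    r,_=R.align_vectors(np.c_[p-pc,np.zeros(len(p))],np.c_[l-lc,np.zeros(len(l))]);
    a=np.arctan2(*(lambda M:(M[1,0],M[0,0]))(r.as_matrix())); o=pc-r.as_matrix()[:2,:2]@lc
    res=p-(l@r.as_matrix()[:2,:2].T+o)
    print(name,o.round(4),"yaw",round(float(a),4),np.degrees(a).round(1),"res mm",(res*1e3).round(1).tolist())
pc=t([(47,67),(153,5),(270,197),(173,260)],105,218,4,.059)
# x up = toward left edge; y: z out => y = z x x
# x (image left-down) ; TL,BL are +x
# y = 90deg ccw from x seen from above
fit(pc,[(.032,-.065),(-.032,-.065),(-.032,.065),(.032,.065)],"pic")
e=t([(127,12),(288,57),(237,257),(72,210)],230,180,4,.006)
fit(e,[(.05,-.0625),(-.05,-.0625),(-.05,.0625),(.05,.0625)],"easel")
e=np.r_[t([(103,17),(18,178)],335,180,4,.012),t([(20,118),(318,273),(398,105)],335,195,4,.012)]
fit(e,[(.1,-.055),(.1,.055),(.1,.055),(-.1,.055),(-.1,-.055)],"rack")
f=t([(163,12),(188,20),(55,235),(80,243)],335,180,4,.014)
fit(f,[(.0065,-.075),(-.0065,-.075),(.0065,.075),(-.0065,.075)],"felt")
```

```text
pic [0.496  0.3186] yaw 2.1283 121.9 res mm [[-0.4, 3.0], [0.2, -2.5], [0.4, -0.3], [-0.2, -0.1]]
easel [0.5808 0.022 ] yaw 1.2901 73.9 res mm [[0.2, 0.9], [-0.8, 0.2], [-0.7, -1.7], [1.3, 0.6]]
rack [ 0.5527 -0.2465] yaw 1.0803 61.9 res mm [[-0.6, -1.0], [0.1, 0.9], [0.0, -0.3], [-1.1, 0.3], [1.5, 0.1]]
felt [ 0.5809 -0.1942] yaw 1.0948 62.7 res mm [[-0.6, 1.7], [0.3, -1.8], [-0.3, 1.7], [0.6, -1.6]]
```

```bash
cat >> lib.py <<'E'
d2=np.deg2rad
AE,AR,AP=d2(73.9),d2(62.1),d2(121.9)
EAS=np.array([.5808,.022,0]); FELT=np.array([.581,-.194,.012]); PIC=np.array([.496,.3186,.047])
h=lambda a:np.array([np.cos(a),np.sin(a),0.]); UP=np.array([0,0,1.])
REST=EAS-.02*h(AE)+.055*UP
ex=(h(AE)+UP)/2**.5; ez=(UP-h(AE))/2**.5   # panel x,z when on easel
def rot(z,y): return np.c_[np.cross(y,z),y,z]
def cur():
    s=status.get_state(); q=s["tcp_rot"]; return s,np.array(s["eef_pos"]),R.from_quat(q,scalar_first=True).as_matrix()
def go(p=None,M=None):
    s,p0,M0=cur()
    if M is not None:
        v=R.from_matrix(M0.T@M).as_rotvec(); print("turn/2:",(v/2).round(4),"min rows",np.linalg.norm(v)/.12)
    if p is not None:
        d=M0.T@(np.array(p)-p0)/.3; print("shift/.3 (current axes):",d.round(4),"min rows",np.linalg.norm(d)/.135)
        if M is not None: print("shift/.3 (after turn axes):",(M.T@(np.array(p)-p0)/.3).round(4))
E
python3 - <<'E'
from lib import *
def ik(M,q1,q23):
    B=R.from_euler("z",q1)*R.from_euler("y",q23)
    W=B.inv()*R.from_matrix(M)*R.from_euler("z",-np.pi/2)
    return W.as_euler("ZYZ").round(2)
for s in (1,-1):
    print(s,"pick",ik(rot(-UP,s*h(AP)),.57,2.0))
    for q23 in(1.8,2.1): print("easel",ik(rot(-ez,s*ex),-.25,q23),"regrasp",ik(rot(-ex,s*ez),.28,q23),"rack",ik(rot(-UP,-s*h(AR)),-.32,q23))
print(pix(viewer.camera_params("scene"),[REST,REST+.05*ex,FELT]))
s,p,M=cur()
go([.496,.3186,.2],rot(-UP,h(AP))); go(None,rot(-UP,-h(AP)))
E
```

```text
1 pick [ 0.    1.14 -1.56]
easel [ 0.8   1.39 -1.71] regrasp [-0.66  1.78  2.14] rack [-0.    1.34  1.74]
easel [ 0.87  1.19 -1.94] regrasp [-0.64  1.54  2.32] rack [0.   1.04 1.74]
-1 pick [0.   1.14 1.58]
easel [0.8  1.39 1.43] regrasp [-0.66  1.78 -1.  ] rack [-0.    1.34 -1.4 ]
easel [0.87 1.19 1.2 ] regrasp [-0.64  1.54 -0.82] rack [-0.    1.04 -1.4 ]
[[271.90301278 215.70698942]
 [283.44993842 200.55783358]
 [220.27734084 268.58421792]]
turn/2: [-2.000e-04 -1.000e-04 -5.108e-01] min rows 8.513040028425007
shift/.3 (current axes): [-1.002  -0.3923  0.0749] min rows 7.990009449684619
shift/.3 (after turn axes): [-0.1884 -1.0594  0.0747]
turn/2: [-1.00e-04  2.00e-04  1.06e+00] min rows 17.666899823114658
```

```bash
python3 -m inch '0 0 -.0511 0 0 0 1;0 0 -.0511 0 0 0 1;0 0 -.0511 0 0 0 1;0 0 -.0511 0 0 0 1;0 0 -.0511 0 0 0 1;0 0 -.0511 0 0 0 1;0 0 -.0511 0 0 0 1;0 0 -.0511 0 0 0 1;0 0 -.0511 0 0 0 1;0 0 -.0511 0 0 0 1'
python3 -m inch '0 0 0 -.0209 -.1177 .0083 1;0 0 0 -.0209 -.1177 .0083 1;0 0 0 -.0209 -.1177 .0083 1;0 0 0 -.0209 -.1177 .0083 1;0 0 0 -.0209 -.1177 .0083 1;0 0 0 -.0209 -.1177 .0083 1;0 0 0 -.0209 -.1177 .0083 1;0 0 0 -.0209 -.1177 .0083 1;0 0 0 -.0209 -.1177 .0083 1;0 0 0 0 0 0 1'
python3 - <<'E'
from lib import *
s,p,M=cur();print(s['q'].round(3)); go([.496,.3186,.051],rot(-UP,h(AP)))
P=viewer.camera_params("wrist")
im=viewer.camera("wrist")[:,:,::-1]
cv2.imwrite("pics/w1.png",cv2.resize(im,(800,600),interpolation=cv2.INTER_CUBIC))
c=[PIC+.012*UP+a*.032*h(AP)+b*.065*h(AP+np.pi/2) for a,b in((1,-1),(-1,-1),(-1,1),(1,1))]
print(pix(P,c)*800/560)
import pickle;pickle.dump(P,open("w1.pkl","wb"))
E
```

```text
t: 1.13
eef_pos: [0.2801, 0.5586, 0.2226]
tcp_rot: [-0.0, -0.277, 0.961, -0.0]
contact_force: [-0.4, -0.4, 0.2]
gripper_width: 0.0877
finger_force: 0.0
t: 1.97
eef_pos: [0.4994, 0.3147, 0.1999]
tcp_rot: [0.0, -0.273, 0.962, -0.001]
contact_force: [0.3, -0.2, 0.2]
gripper_width: 0.0877
finger_force: 0.0
[ 0.543  0.399  1.727 -0.002  1.015 -1.58 ]
turn/2: [-0.0008  0.0001 -0.0019] min rows 0.03351725411047789
shift/.3 (current axes): [0.0029 0.0177 0.4964] min rows 3.6794086237672885
shift/.3 (after turn axes): [0.0027 0.0169 0.4964]
[[445.55324833 363.49289304]
 [362.46220824 363.79820002]
 [356.90633625 189.92685111]
 [451.16423202 189.52519071]]
```

View pics/w1.png

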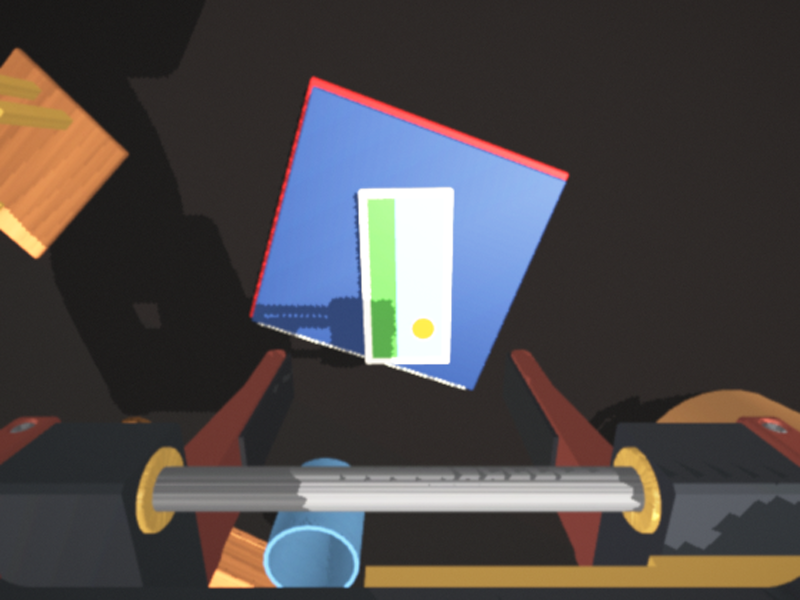

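Run:
```python
from lib import *
import pickle;P=pickle.load(open("w1.pkl","rb"))
w=np.array([onz(P,((u+.5)*.7-.5,(v+.5)*.7-.5),.059) for u,v in((450,363),(367,363),(358,188),(453,187))])
print(w.mean(0)); a=(w[0]+w[1]-w[2]-w[3])[:2]; print(np.degrees(np.arctan2(-a[1],-a[0]))-90)
AP=np.arctan2(-a[1],-a[0])-np.pi/2
p=w.mean(0);p[2]=.050
go(p,rot(-UP,h(AP)))
```

```text
[0.493925 0.319775 0.059   ]
-237.03208444034988
turn/2: [-0.0001 -0.0001 -0.0113] min rows 0.1881794343315033
shift/.3 (current axes): [0.005  0.0161 0.5   ] min rows 3.7054818727124736
shift/.3 (after turn axes): [0.0048 0.0161 0.5   ]
```

```bash
python3 -m inch '0 0 -.0113 .0049 .0161 .07 1;0 0 0 0 0 .07 1;0 0 0 0 0 .07 1;0 0 0 0 0 .07 1;0 0 0 0 0 .07 1;0 0 0 0 0 .06 1;0 0 0 0 0 .045 1;0 0 0 0 0 .03 1;0 0 0 0 0 .015 1;0 0 0 0 0 0 1'
python3 -m inch '0 0 0 0 0 0 0;0 0 0 0 0 0 0;0 0 0 0 0 0 0;0 0 0 0 0 0 0;0 0 0 0 0 0 0;0 0 0 0 0 0 0;0 0 0 0 0 0 0;0 0 0 0 0 0 0;0 0 0 0 0 0 0;0 0 0 0 0 0 0'
```

```text
t: 2.85
eef_pos: [0.4917, 0.3223, 0.0496]
tcp_rot: [-0.001, -0.286, 0.958, -0.0]
contact_force: [0.4, 0.2, -1.0]
gripper_width: 0.0881
finger_force: 0.0
t: 3.68
eef_pos: [0.4928, 0.3224, 0.0511]
tcp_rot: [0.001, -0.286, 0.958, 0.0]
contact_force: [-1.3, -0.8, 6.8]
gripper_width: 0.0637
finger_force: 30.0
```

```bash
python3 -m inch '0 0 0 0 0 -.03 0;0 0 0 0 0 -.08 0;0 0 0 0 0 -.12 0;0 0 0 0 0 -.12 0;0 0 0 0 0 -.12 0;0 0 0 0 0 -.12 0;0 0 0 0 0 -.08 0;0 0 0 0 0 -.03 0;0 0 0 0 0 0 0;0 0 0 0 0 0 0'
python3 - <<'E'
from lib import *
s,p,M=cur();print(s['q'].round(3))
T=rot(-ez,ex); tgt=REST+.036*ex+.004*ez
go(tgt+.1*ez,T)
E
```

```text
t: 4.52
eef_pos: [0.4917, 0.3218, 0.2594]
tcp_rot: [-0.0, -0.286, 0.958, -0.0]
contact_force: [-0.7, -0.6, -1.8]
gripper_width: 0.0637
finger_force: 30.0
[ 0.559  0.329  1.681  0.     1.133 -1.591]
turn/2: [-0.3678 -0.1692  0.4073] min rows 9.571980893770357
shift/.3 (current axes): [ 0.4707 -1.1467  0.3518] min rows 9.544541981205821
shift/.3 (after turn axes): [-0.5625 -1.0297 -0.5326]
```

```bash
python3 -m inch '-.0368 -.0169 .0407 0 0 0 0;-.0368 -.0169 .0407 0 0 0 0;-.0368 -.0169 .0407 0 0 0 0;-.0368 -.0169 .0407 0 0 0 0;-.0368 -.0169 .0407 0 0 0 0;-.0368 -.0169 .0407 0 0 0 0;-.0368 -.0169 .0407 0 0 0 0;-.0368 -.0169 .0407 0 0 0 0;-.0368 -.0169 .0407 0 0 0 0;-.0368 -.0169 .0407 0 0 0 0'
python3 - <<'E'
from lib import *
s,p,M=cur();print(s['q'].round(3))
T=rot(-ez,ex); tgt=REST+.036*ex+.004*ez
go(tgt+.1*ez,T)
E
```

```text
t: 5.35
eef_pos: [0.4914, 0.3209, 0.2576]
tcp_rot: [0.053, 0.133, 0.914, 0.379]
contact_force: [-0.5, 1.7, -1.3]
gripper_width: 0.064
finger_force: 30.0
[ 0.224  0.244  2.061  1.126  0.755 -1.891]
turn/2: [ 0.0003  0.0002 -0.0034] min rows 0.05702087739636976
shift/.3 (current axes): [-0.5699 -1.0189 -0.5352] min rows 9.51330340069981
shift/.3 (after turn axes): [-0.5627 -1.0231 -0.5349]
```

```bash
python3 -m inch '0 0 -.0034 -.0565 -.1020 -.0535 0;0 0 0 -.0565 -.1020 -.0535 0;0 0 0 -.0565 -.1020 -.0535 0;0 0 0 -.0565 -.1020 -.0535 0;0 0 0 -.0565 -.1020 -.0535 0;0 0 0 -.0565 -.1020 -.0535 0;0 0 0 -.0565 -.1020 -.0535 0;0 0 0 -.0565 -.1020 -.0535 0;0 0 0 -.0565 -.1020 -.0535 0;0 0 0 -.0565 -.1020 -.0535 0'
python3 -m inch '0 0 0 0 0 0 0;0 0 0 0 0 0 0;0 0 0 0 0 0 0;0 0 0 0 0 0 0;0 0 0 0 0 0 0;0 0 0 0 0 0 0;0 0 0 0 0 0 0;0 0 0 0 0 0 0;0 0 0 0 0 0 0;0 0 0 0 0 0 0'
python3 - <<'E'
from lib import *
s,p,M=cur();print(s['q'].round(3))
T=rot(-ez,ex); tgt=REST+.036*ex+.004*ez
go(tgt+.1*ez,T); go(tgt)
o=np.zeros((600,800,3),np.uint8)
sc=viewer.camera("scene")[:,:,::-1];w=viewer.camera("wrist")[:,:,::-1];tp=viewer.camera("top")[:,:,::-1]
o[:300,:400]=cv2.resize(sc[150:270,200:360],(400,300),interpolation=cv2.INTER_CUBIC)
o[:300,400:]=cv2.resize(tp[150:270,200:360],(400,300),interpolation=cv2.INTER_CUBIC)
o[300:,:400]=cv2.resize(w,(400,300),interpolation=cv2.INTER_AREA)
cv2.imwrite("pics/e1.png",o)
E
```

```text
t: 6.18
eef_pos: [0.5643, -0.0428, 0.1548]
tcp_rot: [0.053, 0.127, 0.915, 0.379]
contact_force: [1.1, -0.6, 0.1]
gripper_width: 0.0636
finger_force: 30.0
t: 7.02
eef_pos: [0.566, -0.0413, 0.1581]
tcp_rot: [0.055, 0.126, 0.915, 0.379]
contact_force: [0.0, 0.5, -0.7]
gripper_width: 0.0635
finger_force: 30.0
[-0.483  0.559  1.852  0.876  1.125 -2.339]
turn/2: [ 0.0004 -0.0001  0.004 ] min rows 0.06765607924769798
shift/.3 (current axes): [ 0.0114 -0.017   0.0022] min rows 0.15261458016918836
shift/.3 (after turn axes): [ 0.0112 -0.0171  0.0023]
shift/.3 (current axes): [ 0.0113 -0.0173  0.3356] min rows 2.4904501736194553
```

View pics/e1.png

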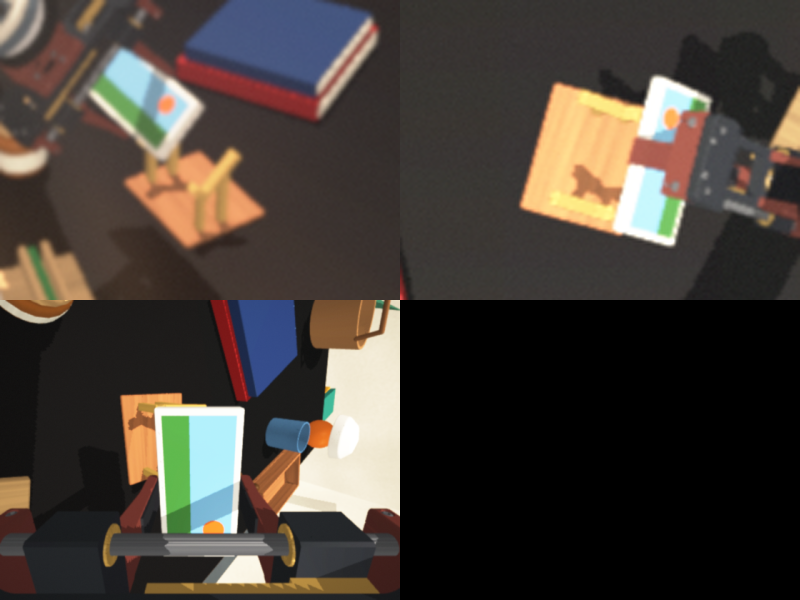

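```bash
python3 -m inch '0 0 .004 .0113 -.0173 .02 0;0 0 0 0 0 .04 0;0 0 0 0 0 .05 0;0 0 0 0 0 .05 0;0 0 0 0 0 .05 0;0 0 0 0 0 .04 0;0 0 0 0 0 .03 0;0 0 0 0 0 .02 0;0 0 0 0 0 0 0;0 0 0 0 0 0 0'
python3 - <<'E'
from lib import *
s,p,M=cur();print(s['q'].round(3))
tgt=REST+.036*ex+.004*ez
go(tgt,rot(-ez,ex)); print(M.T@s['contact_force'])
o=np.zeros((600,800,3),np.uint8)
sc=viewer.camera("scene")[:,:,::-1];tp=viewer.camera("top")[:,:,::-1]
o[:,:400]=cv2.resize(sc[165:255,240:300],(400,600),interpolation=cv2.INTER_CUBIC)
o[:300,400:]=cv2.resize(tp[165:255,220:340],(400,300),interpolation=cv2.INTER_CUBIC)
cv2.imwrite("pics/e2.png",o)
E
```

```text
t: 8.0
eef_pos: [0.5794, 0.0174, 0.0905]
tcp_rot: [0.053, 0.129, 0.915, 0.379]
contact_force: [-0.9, -0.1, -0.6]
gripper_width: 0.0636
finger_force: 30.0
[-0.378  0.666  1.885  1.001  0.991 -2.416]
turn/2: [ 0.0004 -0.0004 -0.    ] min rows 0.009965326609075712
shift/.3 (current axes): [-0.0002  0.0006  0.0345] min rows 0.2553405267872956
shift/.3 (after turn axes): [-0.0002  0.0006  0.0345]
[ 0.81342786 -0.63150802  0.22336861]
```

View pics/e2.png

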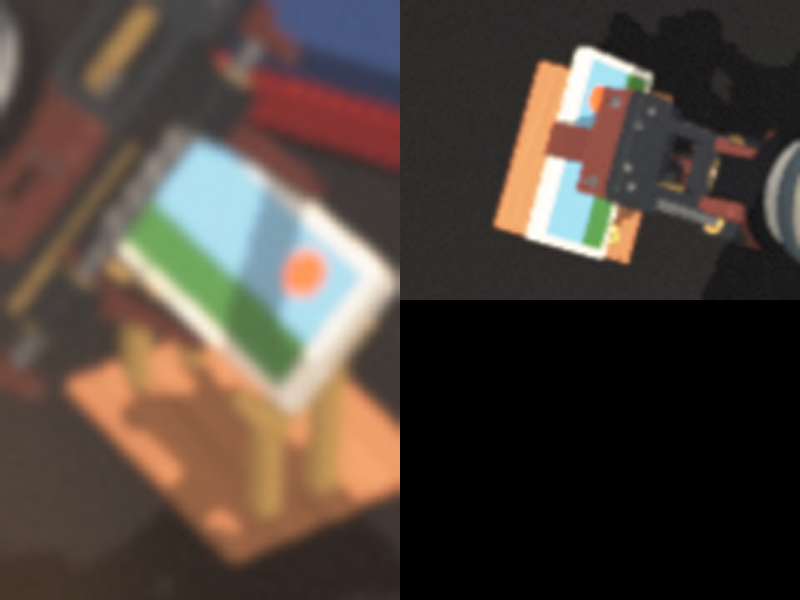

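```bash
python3 -m inch '0 0 0 0 0 .008 0;0 0 0 0 0 .008 0;0 0 0 0 0 .007 0;0 0 0 0 0 .005 0;0 0 0 0 0 .004 0;0 0 0 0 0 0 0;0 0 0 0 -.004 0 0;0 0 0 0 -.003 0 0;0 0 0 0 0 0 0;0 0 0 0 0 0 0'
python3 - <<'E'
from lib import *
s,p,M=cur();print(s['q'].round(3))
tgt=REST+.036*ex+.004*ez
go(tgt,rot(-ez,ex)); print(M.T@s['contact_force'])
E
```

```text
t: 8.93
eef_pos: [0.5809, 0.0221, 0.0823]
tcp_rot: [0.053, 0.13, 0.915, 0.379]
contact_force: [0.1, 0.0, -0.0]
gripper_width: 0.0635
finger_force: 30.0
[-0.369  0.68   1.886  1.016  0.978 -2.429]
turn/2: [ 0.0003 -0.0001 -0.0003] min rows 0.00740142639340297
shift/.3 (current axes): [0.0002 0.0083 0.0036] min rows 0.06686564147698472
shift/.3 (after turn axes): [0.0002 0.0083 0.0036]
[-0.05894196  0.0145998   0.02046554]
```

```bash
python3 -m inch '0 0 0 0 0 .004 0;0 0 0 0 0 .004 0;0 0 0 0 0 .003 0;0 0 0 0 0 0 0;0 0 0 0 -.003 0 0;0 0 0 0 -.003 0 0;0 0 0 0 0 0 0;0 0 0 0 0 0 0;0 0 0 0 0 0 0;0 0 0 0 0 0 0'
python3 - <<'E'
from lib import *
s,p,M=cur()
tgt=REST+.036*ex+.004*ez
go(tgt,rot(-ez,ex)); print(M.T@s['contact_force'])
E
```

```text
t: 9.77
eef_pos: [0.5813, 0.0224, 0.0819]
tcp_rot: [0.054, 0.129, 0.914, 0.381]
contact_force: [-13.3, -14.4, 26.7]
gripper_width: 0.0636
finger_force: 30.0
turn/2: [0.002  0.0003 0.0008] min rows 0.0364491151686006
shift/.3 (current axes): [0.0011 0.0083 0.0016] min rows 0.06344800212871908
shift/.3 (after turn axes): [0.0011 0.0083 0.0016]
[  8.75678149   6.62159014 -31.23237928]
```

```bash
python3 -m inch '0 0 0 0 0 -.006 0;0 0 0 0 .002 0 0;0 0 0 0 0 0 .8;0 0 0 0 0 0 1;0 0 0 0 0 0 1;0 0 0 0 0 0 1;0 0 0 0 0 0 1;0 0 0 0 0 0 1;0 0 0 0 0 0 1;0 0 0 0 0 0 1'
python3 - <<'E'
from lib import *
sc=viewer.camera("scene")[:,:,::-1]
o=cv2.resize(sc[165:255,240:300],(400,600),interpolation=cv2.INTER_CUBIC)
cv2.imwrite("pics/e3.png",o)
s,p,M=cur(); print(s['finger_force'],s['contact_force'])
E
```

```text
t: 10.6
eef_pos: [0.5809, 0.0225, 0.0804]
tcp_rot: [0.053, 0.129, 0.915, 0.379]
contact_force: [-0.3, -0.0, -0.5]
gripper_width: 0.088
finger_force: 0.0
0.0 [ 0.30383416  0.49891483 -0.06706548]
```

View pics/e3.png

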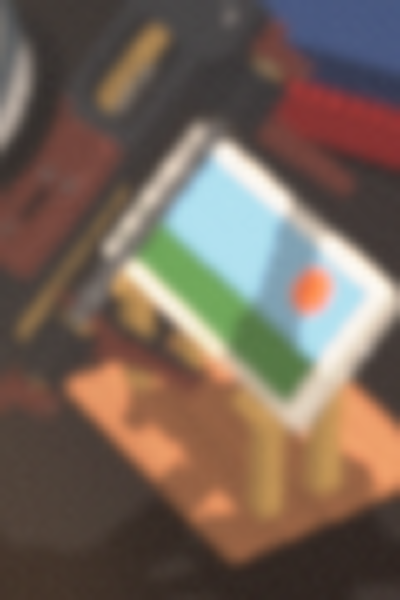

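```bash
python3 -m inch '0 0 0 0 0 -.02 1;0 0 0 0 0 -.04 1;0 0 0 0 0 -.06 1;0 0 0 0 0 -.08 1;0 0 0 0 0 -.08 1;0 0 0 0 0 -.08 1;0 0 0 0 0 -.08 1;0 0 0 0 0 -.06 1;0 0 0 0 0 -.02 .6;0 0 0 0 0 0 .6'
python3 - <<'E'
from lib import *
s,p,M=cur(); print(s['q'].round(3))
g=REST+.034*ex+.006*ez
go([.58,-.02,.28],rot(-ex,-ez)); go(g+.12*ex)
E
```

```text
t: 11.48
eef_pos: [0.5508, -0.0854, 0.1922]
tcp_rot: [0.055, 0.13, 0.915, 0.379]
contact_force: [0.3, -1.0, -0.0]
gripper_width: 0.078
finger_force: 0.0
[-0.564  0.512  1.825  0.812  1.213 -2.313]
turn/2: [ 0.7853  0.0014 -0.0011] min rows 13.088251355396128
shift/.3 (current axes): [-0.0334  0.3743 -0.0397] min rows 2.7987523204569142
shift/.3 (after turn axes): [-0.0331 -0.0397 -0.3743]
shift/.3 (current axes): [0.0046 0.4059 0.519 ] min rows 4.880822845614881
```

```bash
python3 -m inch '0 0 0 -.0067 .0748 -.008 .6;0 0 0 -.0067 .0748 -.008 .6;0 0 0 -.0067 .0748 -.008 .6;0 0 0 -.0067 .0748 -.008 .6;0 0 0 -.0067 .0748 -.008 .6;.0524 0 0 0 0 0 .6;.0524 0 0 0 0 0 .6;.0524 0 0 0 0 0 .6;.0524 0 0 0 0 0 .6;.0524 0 0 0 0 0 .6'
python3 -m inch '.0524 0 0 0 0 0 .6;.0524 0 0 0 0 0 .6;.0524 0 0 0 0 0 .6;.0524 0 0 0 0 0 .6;.0524 0 0 0 0 0 .6;.0524 0 0 0 0 0 .6;.0524 0 0 0 0 0 .6;.0524 0 0 0 0 0 .6;.0524 0 0 0 0 0 .6;.0524 0 0 0 0 0 .6'
python3 - <<'E'
from lib import *
s,p,M=cur(); print(s['q'].round(3))
g=REST+.034*ex+.006*ez
go(g+.12*ex,rot(-ex,-ez))
E
```

```text
t: 12.32
eef_pos: [0.5795, -0.0181, 0.2785]
tcp_rot: [0.018, 0.139, 0.982, 0.127]
contact_force: [-0.2, 0.4, -0.8]
gripper_width: 0.0531
finger_force: 0.0
t: 13.15
eef_pos: [0.5795, -0.0173, 0.2782]
tcp_rot: [-0.054, 0.128, 0.914, -0.381]
contact_force: [-0.7, 0.5, -0.1]
gripper_width: 0.0525
finger_force: 0.0
[ 0.277  0.526  1.552 -0.648  1.557 -0.837]
turn/2: [-0.0027  0.0005  0.0008] min rows 0.04812423450444179
shift/.3 (current axes): [ 0.0313  0.5487 -0.033 ] min rows 4.078051130028221
shift/.3 (after turn axes): [ 0.0322  0.5488 -0.03  ]
```

```bash
python3 -m inch '0 0 0 .006 .11 -.0064 .6;0 0 0 .006 .11 -.0064 .6;0 0 0 .006 .11 -.0064 .6;0 0 0 .006 .11 -.0064 .6;-.0027 0 .0008 .006 .1085 -.0064 .6;0 0 0 0 0 0 .6;0 0 0 0 0 0 .6;0 0 0 0 0 0 .6;0 0 0 0 0 0 .6;0 0 0 0 0 0 .6'
python3 - <<'E'
from lib import *
s,p,M=cur()
g=REST+.034*ex+.006*ez
go(g,rot(-ex,-ez))
o=np.zeros((600,800,3),np.uint8)
P=viewer.camera_params("wrist")
sc=viewer.camera("scene")[:,:,::-1];w=viewer.camera("wrist")[:,:,::-1]
o[:,:400]=cv2.resize(sc[165:255,240:300],(400,600),interpolation=cv2.INTER_CUBIC)
o[:300,400:]=cv2.resize(w,(400,300),interpolation=cv2.INTER_AREA)
hh=w[200:410,140:420]; o[300:,400:]=cv2.resize(hh,(400,300),interpolation=cv2.INTER_CUBIC)
cv2.imwrite("pics/g1.png",o)
ey=np.cross(ez,ex)
c=np.array([REST+a*.064*ex+b*.065*ey+k*.012*ez for a,b,k in((1,-1,1),(1,1,1),(1,-1,0),(1,1,0))])
print(pix(P,c),(pix(P,c)-[140,200])*400/280)
import pickle;pickle.dump(P,open("g1.pkl","wb"))
E
```

```text
t: 13.98
eef_pos: [0.6053, 0.1015, 0.1701]
tcp_rot: [-0.053, 0.131, 0.916, -0.376]
contact_force: [-1.2, -0.3, 1.2]
gripper_width: 0.0527
finger_force: 0.0
turn/2: [ 0.0029 -0.0001 -0.0014] min rows 0.05332215846296087
shift/.3 (current axes): [0.0049 0.0058 0.4013] min rows 2.9728063688099797
shift/.3 (after turn axes): [0.0049 0.0081 0.4012]
[[273.65535094 278.51143479]
 [272.40702263 136.80803329]
 [286.39420163 278.42919122]
 [287.17750008 136.75564493]] [[190.93621562 112.15919255]
 [189.15288947 -90.27423815]
 [209.13457376 112.04170174]
 [210.25357154 -90.34907867]]
```

View pics/g1.png

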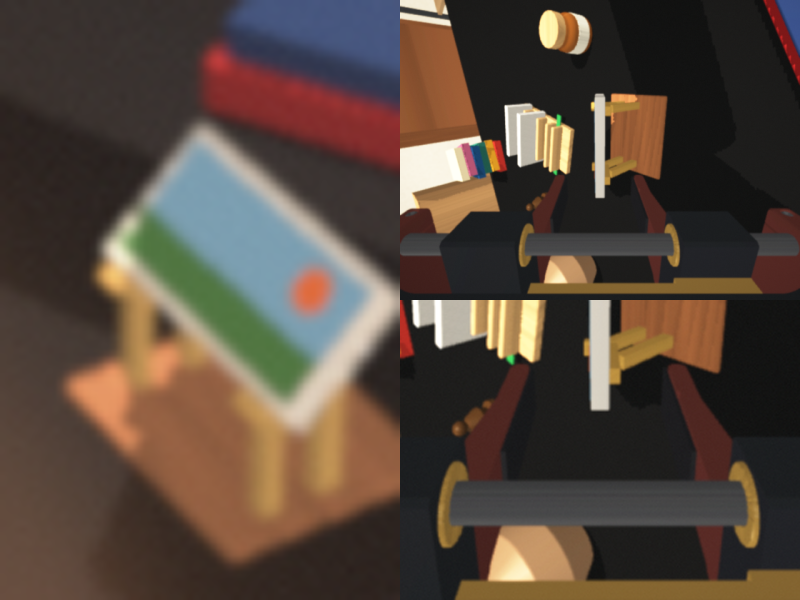

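```bash
python3 -m inch '.0029 0 -.0014 .005 .0081 .03 .6;0 0 0 0 0 .05 .6;0 0 0 0 0 .06 .6;0 0 0 0 0 .06 .6;0 0 0 0 0 .06 .6;0 0 0 0 0 .05 .6;0 0 0 0 0 .04 .6;0 0 0 0 0 .03 .6;0 0 0 0 0 .021 .6;0 0 0 0 0 0 .6'
python3 - <<'E'
from lib import *
s,p,M=cur()
g=REST+.034*ex+.006*ez
go(g,rot(-ex,-ez))
E
```

```text
t: 14.92
eef_pos: [0.5798, 0.0218, 0.0815]
tcp_rot: [-0.055, 0.129, 0.915, -0.379]
contact_force: [-0.1, -0.6, 0.1]
gripper_width: 0.0527
finger_force: 0.0
turn/2: [-0.0008 -0.0009  0.0009] min rows 0.024411256694530176
shift/.3 (current axes): [-0.0029 -0.0036 -0.0048] min rows 0.049584119533915755
shift/.3 (after turn axes): [-0.0029 -0.0036 -0.0048]
```

```bash
python3 -m inch '0 0 0 -.0029 -.0036 0 .3;0 0 0 0 0 0 0;0 0 0 0 0 0 0;0 0 0 0 0 0 0;0 0 0 0 0 0 0;0 0 0 0 0 0 0;0 0 0 0 0 0 0;0 0 0 0 0 0 0;0 0 0 0 0 0 0;0 0 0 0 0 0 0'
python3 -m inch '0 0 0 0 -.003 -.01 0;0 0 0 0 -.006 -.03 0;0 0 0 0 -.01 -.06 0;0 0 0 0 -.01 -.08 0;0 0 0 0 -.01 -.08 0;0 0 0 0 0 -.08 0;0 0 0 0 0 -.08 0;0 0 0 0 0 -.06 0;0 0 0 0 0 -.02 0;0 0 0 0 0 0 0'
python3 - <<'E'
from lib import *
s,p,M=cur()
T=rot(-UP,h(AR))
print(s['q'].round(3))
# TCP over slot
go(FELT+[0,0,.2],T)
E
```

```text
t: 15.75
eef_pos: [0.581, 0.0211, 0.084]
tcp_rot: [-0.054, 0.129, 0.914, -0.38]
contact_force: [-1.8, -1.1, 5.1]
gripper_width: 0.0118
finger_force: 30.0
t: 16.58
eef_pos: [0.6092, 0.1173, 0.1984]
tcp_rot: [-0.053, 0.129, 0.915, -0.378]
contact_force: [-0.6, -0.2, -0.5]
gripper_width: 0.0119
finger_force: 30.0
[ 0.439  0.719  1.398 -0.561  1.599 -0.699]
turn/2: [-0.3904  0.0412  0.0986] min rows 6.746055329498686
shift/.3 (current axes): [-0.195  -0.7568  0.6906] min rows 7.725402638667566
shift/.3 (after turn axes): [-0.4024 -0.9611 -0.0453]
```

```bash
python3 -m inch '-.039 .0041 .0099 0 0 0 0;-.039 .0041 .0099 0 0 0 0;-.039 .0041 .0099 0 0 0 0;-.039 .0041 .0099 0 0 0 0;-.039 .0041 .0099 0 0 0 0;-.039 .0041 .0099 0 0 0 0;-.039 .0041 .0099 0 0 0 0;-.039 .0041 .0099 0 0 0 0;-.039 .0041 .0099 0 0 0 0;-.039 .0041 .0099 0 0 0 0'
python3 - <<'E'
from lib import *
s,p,M=cur()
ey=np.cross(ez,ex);d=np.array([.581,.0211,.084])-REST
print("ex,ey,ez",d@ex,d@ey,d@ez)
go(FELT+[0,0,.17],rot(-UP,h(AR)))
E
```

```text
t: 17.42
eef_pos: [0.6076, 0.1149, 0.1965]
tcp_rot: [-0.001, 0.243, 0.97, -0.0]
contact_force: [0.7, 0.4, -1.1]
gripper_width: 0.0122
finger_force: 30.0
ex,ey,ez 0.034076014382900574 -0.0004417390188036736 0.006936178925919183
turn/2: [-0.0004 -0.0008 -0.0021] min rows 0.03870734800222299
shift/.3 (current axes): [-0.4076 -0.9496  0.0485] min rows 7.662733302887186
shift/.3 (after turn axes): [-0.4035 -0.9513  0.0484]
```

```bash
python3 -m inch '0 -.0008 -.0021 -.0404 -.0951 0 0;0 0 0 -.0404 -.0951 0 0;0 0 0 -.0404 -.0951 0 0;0 0 0 -.0404 -.0951 0 0;0 0 0 -.0404 -.0951 0 0;0 0 0 -.0404 -.0951 0 0;0 0 0 -.0404 -.0951 0 0;0 0 0 -.0404 -.0951 0 0;0 0 0 -.0404 -.0951 0 0;0 0 0 -.0404 -.0951 0 0'
python3 -m inch '0 0 0 0 0 .02 0;0 0 0 0 0 .03 0;0 0 0 0 0 .04 0;0 0 0 0 0 .04 0;0 0 0 0 0 .03 0;0 0 0 0 0 .02 0;0 0 0 0 0 .01 0;0 0 0 0 0 0 0;0 0 0 0 0 0 0;0 0 0 0 0 0 0'
python3 - <<'E'
from lib import *
s,p,M=cur()
go(FELT+[0,0,.1],rot(-UP,h(AR)))
P=viewer.camera_params("wrist");w=viewer.camera("wrist")[:,:,::-1]
cv2.imwrite("w_full.png",w); import pickle;pickle.dump((P,p,M),open("r1.pkl","wb"))
o=np.zeros((600,800,3),np.uint8)
sc=viewer.camera("scene")[:,:,::-1]
o[:,:500]=cv2.resize(w[60:300,180:380],(500,600),interpolation=cv2.INTER_CUBIC) #x2.5
o[:375,500:]=cv2.resize(sc[215:315,170:250],(300,375),interpolation=cv2.INTER_CUBIC) #3.75
f=np.r_[[FELT+a*.0065*h(AR)+b*.075*h(AR+np.pi/2)+.002*UP for a in(1,-1) for b in(1,-1)],[FELT+a*.0075*h(AR)+b*.055*h(AR+np.pi/2)+.026*UP for a in(1,-1) for b in(1,-1)]]
print(((pix(P,f)-[180,60]+.5)*2.5).round(0))
cv2.imwrite("pics/r1.png",o)
E
```

```text
t: 18.25
eef_pos: [0.5807, -0.1949, 0.197]
tcp_rot: [-0.001, 0.241, 0.971, -0.002]
contact_force: [1.2, -0.1, -0.8]
gripper_width: 0.0119
finger_force: 30.0
t: 19.08
eef_pos: [0.5829, -0.1934, 0.1418]
tcp_rot: [0.0, 0.24, 0.971, -0.002]
contact_force: [0.2, 0.2, -0.7]
gripper_width: 0.0116
finger_force: 30.0
turn/2: [-0.0017  0.0009  0.0012] min rows 0.0371242324148163
shift/.3 (current axes): [ 0.0047 -0.0045  0.0994] min rows 0.7379300283642445
shift/.3 (after turn axes): [ 0.0045 -0.0048  0.0994]
[[261. 158.]
 [258. 523.]
 [225. 158.]
 [228. 523.]
 [264. 220.]
 [262. 507.]
 [221. 220.]
 [223. 507.]]
```

View pics/r1.png

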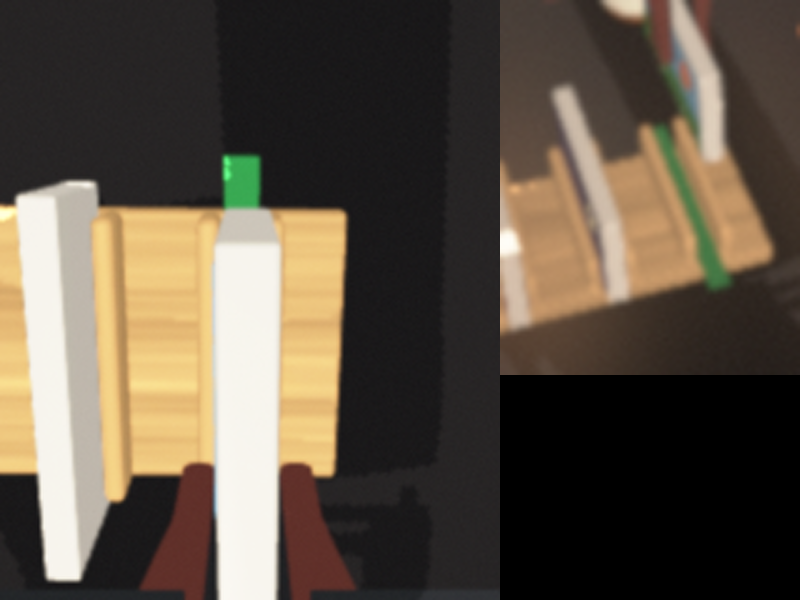

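Run:
```python
from lib import *
import pickle;P,p,M=pickle.load(open("r1.pkl","rb"))
b=lambda u,v,z:onz(P,((u+.5)/2.5-.5+180,(v+.5)/2.5-.5+60),z)
H=h(AR);K=h(AR+np.pi/2)
def rel(n,X): d=X-FELT; print(n,"slot x,y mm",(d@H*1e3).round(2),(d@K*1e3).round(2))
rel("tcp",p)
rel("felt end",b(241.5,155,.014))
zb=p[2]-.034
rel("panel bottom far",b(247.5,208,zb)); rel("L",b(228,208,zb));rel("R",b(267,208,zb))
rel("panel top far",b(248,245,zb+.064)); rel("top near",b(248,580,zb+.064))
rel("rack edge1",b(346,210,.012)); rel("rack edge2",b(335,475,.012))
print("toolz",M[:,2],"tool y az",np.degrees(np.arctan2(M[1,1],M[0,1])))
```

```text
tcp slot x,y mm 1.45 -1.36
felt end slot x,y mm -0.38 75.95
panel bottom far slot x,y mm 1.97 65.31
L slot x,y mm -2.91 65.33
R slot x,y mm 6.93 65.34
panel top far slot x,y mm 2.16 64.73
top near slot x,y mm 2.32 -1.82
rack edge1 slot x,y mm 39.13 56.02
rack edge2 slot x,y mm 39.0 -53.58
toolz [-2.33245051e-05 -3.78200880e-03 -9.99992848e-01] tool y az 62.2347152113225
```

```bash
python3 -m inch '-.0017 .0009 0 0 -.0088 .01 0;0 0 0 0 0 .03 0;0 0 0 0 0 .04 0;0 0 0 0 0 .04 0;0 0 0 0 0 .035 0;0 0 0 0 0 .025 0;0 0 0 0 0 .01 0;0 0 0 0 0 0 0;0 0 0 0 0 0 0;0 0 0 0 0 0 0'
python3 - <<'E'
from lib import *
s,p,M=cur()
H=h(AR);K=h(AR+np.pi/2);d=p-FELT;print(d@H,d@K,p[2],M[:,2],np.degrees(np.arctan2(M[1,1],M[0,1])))
P=viewer.camera_params("wrist");w=viewer.camera("wrist")[:,:,::-1]
cv2.imwrite("r2_full.png",w)
f=np.array([FELT+(a*.0065-.0006)*H+b*.075*K+.002*UP+.001*K for a in(1,-1) for b in(1,)])
print(pix(P,f))
# measure felt & panel in the wrist picture by colour
g=w.astype(int)
m=(g[...,1]>g[...,2]+40)&(g[...,1]>g[...,0]+40)
ys,xs=np.nonzero(m[:, 230:330]);
print("felt rows",ys.min(),ys.max(),[ (y,xs[ys==y].min()+230,xs[ys==y].max()+230) for y in sorted(set(ys))[::4]])
for y in (120,125,130,135,140,150,160,180,200): print(y,[tuple(v) for v in w[y,255:300:3,::-1].tolist()] if y in(140,180) else "")
E
```

```text
t: 20.02
eef_pos: [0.5816, -0.1958, 0.0847]
tcp_rot: [-0.0, 0.24, 0.971, 0.0]
contact_force: [-0.3, 0.1, -1.0]
gripper_width: 0.0121
finger_force: 30.0
-0.0013621183873069982 -0.0013547620087782657 0.08473431208066051 [-1.55156100e-04  1.25483212e-04 -9.99999980e-01] 62.21806951503864
[[287.52665046 123.77772168]
 [269.93144729 123.74842685]]
felt rows 124 143 [(np.int64(124), np.int64(271), np.int64(286)), (np.int64(128), np.int64(270), np.int64(288)), (np.int64(132), np.int64(270), np.int64(287)), (np.int64(136), np.int64(270), np.int64(287)), (np.int64(140), np.int64(270), np.int64(287))]
120 
125 
130 
135 
140 [(38, 35, 37), (39, 36, 37), (39, 36, 37), (40, 37, 37), (38, 36, 36), (73, 186, 96), (111, 250, 152), (96, 241, 133), (55, 166, 80), (57, 168, 82), (57, 168, 82), (34, 80, 43), (26, 24, 25), (26, 26, 27), (26, 24, 26)]
150 
160 
180 [(251, 229, 149), (233, 191, 122), (243, 210, 134), (237, 209, 160), (244, 241, 233), (247, 244, 236), (246, 244, 236), (247, 244, 237), (246, 243, 236), (246, 243, 236), (246, 243, 236), (246, 243, 236), (235, 228, 209), (244, 210, 135), (242, 205, 131)]
200
```

```bash
python3 -m inch '0 0 0 0 0 .01 0;0 0 0 0 0 .01 0;0 0 0 0 0 .01 0;0 0 0 0 0 .01 0;0 0 0 0 0 .008 0;0 0 0 0 0 .006 0;0 0 0 0 0 .006 0;0 0 0 0 0 0 0;0 0 0 0 0 0 0;0 0 0 0 0 0 0'
python3 -m inch '0 0 0 0 0 .006 0;0 0 0 0 0 .006 0;0 0 0 0 0 .006 0;0 0 0 0 0 .006 0;0 0 0 0 0 .006 0;0 0 0 0 0 .006 0;0 0 0 0 0 .004 0;0 0 0 0 0 .004 0;0 0 0 0 0 0 0;0 0 0 0 0 0 0'
```

```text
t: 20.9
eef_pos: [0.5812, -0.1958, 0.0664]
tcp_rot: [-0.0, 0.24, 0.971, 0.0]
contact_force: [0.2, 1.5, -1.4]
gripper_width: 0.0117
finger_force: 30.0
t: 21.73
eef_pos: [0.5811, -0.1957, 0.053]
tcp_rot: [-0.001, 0.24, 0.971, 0.0]
contact_force: [-0.6, 0.2, -0.3]
gripper_width: 0.0117
finger_force: 30.0
```

```bash
python3 -m inch '0 0 0 0 0 .003 0;0 0 0 0 0 .003 0;0 0 0 0 0 .003 0;0 0 0 0 0 .002 0;0 0 0 0 0 0 0;0 0 0 0 0 0 0;0 0 0 0 0 0 0;0 0 0 0 0 0 0;0 0 0 0 0 0 0;0 0 0 0 0 0 0'
```

```text
t: 22.57
eef_pos: [0.5811, -0.1957, 0.0499]
tcp_rot: [-0.0, 0.24, 0.971, 0.0]
contact_force: [0.0, -0.4, -0.3]
gripper_width: 0.0117
finger_force: 30.0
```

```bash
python3 -m inch '0 0 0 0 0 .002 0;0 0 0 0 0 0 0;0 0 0 0 0 .002 0;0 0 0 0 0 0 0;0 0 0 0 0 .002 0;0 0 0 0 0 0 0;0 0 0 0 0 0 0;0 0 0 0 0 0 0;0 0 0 0 0 0 0;0 0 0 0 0 0 0'
```

```text
t: 23.4
eef_pos: [0.581, -0.1957, 0.049]
tcp_rot: [-0.0, 0.24, 0.971, 0.0]
contact_force: [-3.8, 1.8, 10.1]
gripper_width: 0.0118
finger_force: 30.0
```

```bash
python3 -m inch '0 0 0 0 0 -.001 0;0 0 0 0 0 0 .15;0 0 0 0 0 0 .2;0 0 0 0 0 0 .3;0 0 0 0 0 0 .35;0 0 0 0 0 0 .35;0 0 0 0 0 0 .35;0 0 0 0 0 0 .35;0 0 0 0 0 0 .35;0 0 0 0 0 0 .35'
python3 -m inch '0 0 0 0 0 -.01 .35;0 0 0 0 0 -.02 .35;0 0 0 0 0 -.04 .35;0 0 0 0 0 -.06 .35;0 0 0 0 0 -.08 .35;0 0 0 0 0 -.08 .35;0 0 0 0 0 -.08 .35;0 0 0 0 0 -.06 .35;0 0 0 0 0 -.02 .35;0 0 0 0 0 0 .35'
python3 - <<'E'
from lib import *
s,p,M=cur()
P=viewer.camera_params("wrist");w=viewer.camera("wrist")[:,:,::-1];sc=viewer.camera("scene")[:,:,::-1]
H=h(AR);K=h(AR+np.pi/2)
F=FELT-.0006*H+.001*K
c=[F+a*.006*H+b*.065*K+.066*UP for a,b in((-1,1),(1,1),(-1,-1),(1,-1))]
print(((pix(P,c)+.5)*600/560).round(0))
c=[F+a*.006*H+b*.065*K+z*UP for z in(.066,.002) for a,b in((-1,1),(1,1),(-1,-1),(1,-1))]
print("scene",pix(viewer.camera_params("scene"),c).round(1).tolist())
o=np.zeros((600,800,3),np.uint8); o[:450,:600]=cv2.resize(w,(600,450),interpolation=cv2.INTER_AREA)
o[450:,600:]=0
o[:300,600:]=cv2.resize(sc[225:315,185:245],(200,300),interpolation=cv2.INTER_CUBIC)
cv2.imwrite("pics/end.png",o)
E
```

```text
t: 24.23
eef_pos: [0.5811, -0.1957, 0.0483]
tcp_rot: [-0.001, 0.24, 0.971, 0.0]
contact_force: [0.4, -0.4, 0.9]
gripper_width: 0.0308
finger_force: 0.0
t: 25.07
eef_pos: [0.5824, -0.1962, 0.186]
tcp_rot: [0.002, 0.24, 0.971, -0.0]
contact_force: [-0.2, 0.3, -0.4]
gripper_width: 0.031
finger_force: 0.0
[[291. 143.]
 [306. 143.]
 [292. 287.]
 [305. 287.]]
scene [[208.4, 231.6], [213.2, 230.5], [224.0, 267.2], [229.2, 265.9], [210.2, 251.2], [214.8, 250.0], [225.4, 287.2], [230.4, 285.8]]
```

View pics/end.png

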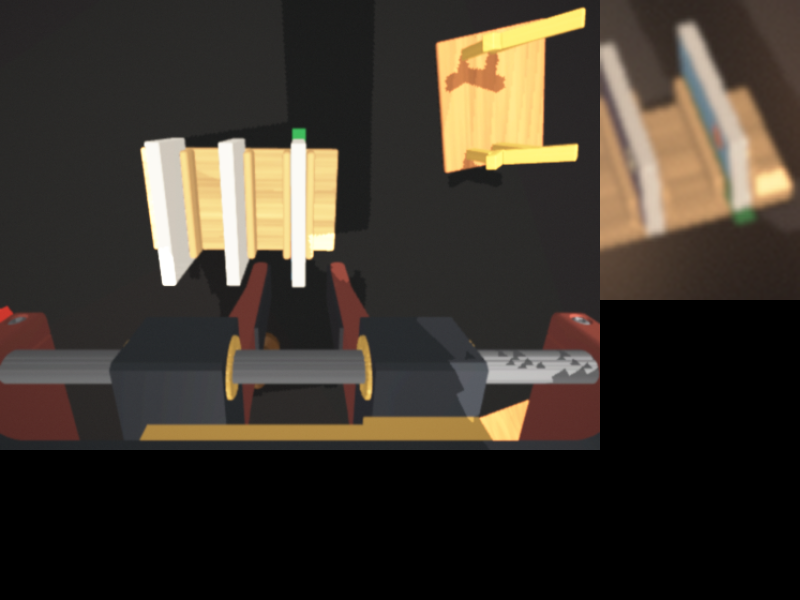

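The panel stands upright in the felt slot: its top edge spans (291–306, 141) to (292–305, 287), against a prediction of (291–306, 143) to (292–305, 287). The picture faces the same way as the other two panels, and the gripper is clear of it.

```bash
python3 -c "
from rig import ctrl
print(ctrl.sign_off())"
```

```text
the job is handed in; nothing more can be done
None
```

The picture panel was leaned on the easel and let go, re-gripped by its top edge, and now stands released in the green-felt slot, sun edge up and facing the same way as the other two panels; the job was handed in at about 25 s, and no verdict came back.

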